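Close and bolt the dry-storage box

ROBOT

A 6-joint arm with a two-finger parallel gripper is mounted at the origin on the work surface. World frame = base frame: x ahead of the robot, y to its left, z up, the work surface at z = 0. Lengths are in m, angles in degrees, forces in N, time in s.
With the tool pointing down it reaches from about 0.2 to 0.875 m from the base axis. Payload 3.4 kg.
Tool frame: the origin (TCP) lies at the very end of the fingers, on their centre line; the grasp point (between the pads) lies 19 mm behind it; z points along the fingers, y is the line along which they close (so a half turn about z gives the same grasp; the last joint's range is limited). The gripper opens to 94 mm and grips with 3 to 60 N. Pads are 16 mm wide; open, the fingers measure 119 mm over their backs; the gripper's body (75 mm by 177 mm) begins 78 mm behind the grasp point.
Start: joints at [-82.449, 15.808, 86.224, -0, 77.962, -6.933], TCP at [0.144, -0.557, 0.205] pointing down, gripper open.
Joint ranges: [-165.64, 165.64], [-43.16, 119.46], [12.63, 154.43], [-67.54, 247.53], [6.08, 155.33], [-154.97, 154.97]. Speed limits (degrees/s): [147.25, 147.25, 180, 180, 180, 180].

INTERFACE

Orientations are given as [roll, pitch, yaw] about the fixed x, y, z axes, in that order (R = Rz(yaw) Ry(pitch) Rx(roll)).
In Python, from cell import bot gives the robot as it stands.
- The arm moves only by the tool carry_out, never from a script. Its argument "commands" is one flat list of numbers, 7 for each row, row after row: the opening, from 0 (shut) to 1 (fully open), then the shift along the tool's x, y, z in cm, then the turn, a rotation vector about the tool's x, y, z in degrees. In form: [gripper, tx, ty, tz, rx, ry, rz, gripper, tx, ty, tz, rx, ry, rz, ...]. A call has 1 to 12 rows; each row is the pose to reach, as a shift and turn from the pose commanded when the call began, along the tool's axes at that moment; what a row does not reach only later rows make up. A row lasts 1/12 s, in which the tool goes at most 41.7 mm and 7.16 degrees, less where a joint would pass 70% of its speed; a pose out of reach is approached as far as the arm can. A call with a gripper value outside its range is refused whole. The fingers move at their own pace and stop on an object; "newtons" is the grip in N (left out, the last holds). Time passes only in rows, so rows that repeat a pose let the fingers close. It gives the time, the measured TCP pose, the force, the opening and the grip force at its end, in the units of the state.
- bot.get_state(): the state, without advancing time (a new reading comes with each control period).
- bot.capture(name): name is "side" or "top" or "wrist"; returns a dict with "pixels" (420x560x3 uint8, red, green, blue), "K" (3x3 intrinsics, pixels), "R" (3x3) and "t" (3): a world point X has camera coordinates R X + t. Camera axes: x right, y down, z forward; pixel columns grow to the right and rows downward; lengths in m; the calibration is good to about 2 mm. A picture is of the moment at which its call begins. There is no depth.
- bot.job_done(): hands the job in; it is judged then, once.
The state is a dict: "t": time; "joint_pos": joint angles; "qvel": joint speeds; "joint_efforts": joint torques, N m; "eef_pos": TCP position; "eef_rot": TCP orientation; "force": force on the tool from outside, world axes, zero at the start; "moment": the same for the moment, N m; "grip_width": finger opening in m; "gripper_force": force on a finger pad.
Only numpy, scipy, OpenCV 4.12 (cv2) and the standard library are available. Lean on these libraries where they do the work, as an engineer would, in place of code of your own. Each camera call takes 0.05 s, during which the arm holds its last target. There are 200 camera calls.

TASK

Close the heavy steel lid of the dry-storage box by pushing it down from outside with the fingertips: slowly, without letting it slam and never pushing harder than about 25 N, until it is fully home on its rubber seal, and keep pressing there with about 15 N for two seconds. Then slide the bolt on the lid all the way into its keeper and let go; leave the things standing around the box alone.

Things in the scene. Friction and masses are not known exactly. Their poses are not given: they have to be found in the camera images.
- drybox: black steel box screwed to the bench, 180 (x) by 240 (y) by 100 mm high. Origin: centre of its underside, z up. The lid's hinge runs along y on the rim at x = -90 mm; its free edge closes over the rim at x = +90 mm, where a rubber seal strip stands 6 mm above the rim. The bolt's keeper, a steel arch, stands just outside that rim: x = 92 to 100 mm, y = +-17 mm, top 133 mm above the bench
- lid (a joint): opening angle of the lid, rad: 0 = fully home (below 0.012 counts; pressing squeezes it slightly below 0), 1.55 = upright; starts at 1.15 to 1.5. Hinge stiff and damped: the lid stays wherever it is left. Moving it near the free edge takes 2 to 9 N, more if fast, less at rest. From 0.036 rad it squeezes the seal; the last bit takes 7 to 12 N, then firm rubber stops (15 N per mm). It stays down
- lid_hinge (a point): point on the hinge axis at the middle of the lid's width, 100 mm above the bench; x runs along the lid to its free edge, y along the hinge, z out of the outer face (up when closed). The lid is a flat steel plate of about 0.9 kg, 180 mm from hinge to free edge, 240 mm wide, 12 mm thick: underside at z = 0, outer face at z = 12 mm
- lid_edge (a point): middle of the lid's free edge on the outer face (180 mm from the hinge axis, 12 mm over the underside); axes as lid_hinge
- bolt (a joint): travel of the bolt on the lid's outer face in m: 0 = drawn back, 0.030 = pushed fully towards the free edge, into the keeper (at least 0.025 counts). Starts at 0 to 0.004. It slides along the lid's x at about 3 to 4 N and stays where it is left
- bolt_knob (a point): centre of the 18 mm black ball on the bolt's upright 12 mm grip post, 37 mm above the lid's outer face, on the lid's middle line, 105 mm from the hinge when drawn back; axes as lid_hinge. The rod runs from 15 mm behind the post to 60 mm ahead, 4 to 14 mm above the face, in guides 18 mm high, 22 mm wide. The face is bare from 25 mm either side of the middle line
- cup: bystander: red plastic cup, 72 mm wide, 85 mm high; origin under its centre
- flux: bystander: small bottle, 40 mm wide, 110 mm high; origin under its centre
- tape: bystander: roll of yellow tape lying flat, 76 mm wide, 24 mm high; origin under its centre
- driver: bystander: screwdriver, 160 mm long, lying along its x axis beyond the box

How it is judged:
By the outcome, as a careful person would: the job done as asked, in the order asked, and still so for the second after the job is handed in, with the robot touching nothing.
It also fails if it takes over 72 s, if anything falls off the work surface, if the arm or the gripper's body presses on something with over 40 N, if the wrist force passes 120 N, or if a joint passes its speed limit or range.

## Working session

There is one attempt and no reset: what is moved stays moved. The work goes in short steps, Python scripts to look and compute and a tool call to move; the robot and the scene stay as the last step left them, time stands still between calls to the robot, and variables do not carry over. Pictures are saved under pics/ and viewed, at most 10 in all, crops included, and the job is handed in when it is done.

Besides the shell and the picture viewer there is one more tool, called after "Call:" as name(argument=value, ...) on one line, values as JSON. carry_out: Moves the arm, as the interface text tells. Its arguments: {"type":"object","properties":{"commands":{"type":"array"},"newtons":{"type":"number"}},"required":["commands"]}

```bash
mkdir -p pics; python3 - <<'E'
from cell import bot
import cv2,numpy as np
s=bot.get_state();print({k:np.round(v,3).tolist() for k,v in s.items()})
for n in("side","top"):
    c=bot.capture(n);cv2.imwrite(f"pics/{n}0.png",cv2.cvtColor(c["pixels"],cv2.COLOR_RGB2BGR))
    np.savez(f"{n}0.npz",**c)
    print(n,c["K"].round(1).tolist(),c["R"].round(4).tolist(),c["t"].round(4).tolist())
E
```

```text
{'t': 0.0, 'joint_pos': [-82.45, 15.847, 86.292, 0.001, 77.962, -6.933], 'qvel': [-0.033, -0.076, 0.002, -0.056, -0.06, -0.038], 'joint_efforts': [0.0, -40.458, -23.723, 0.07, 0.035, -0.0], 'eef_pos': [0.144, -0.556, 0.205], 'eef_rot': [-179.9, -0.013, 14.483], 'force': [-0.69, 0.063, 0.056], 'moment': [0.004, -0.022, 0.014], 'gripper_force': 0.0, 'grip_width': 0.094}
side [[457.7, 0.0, 283.1], [0.0, 457.7, 212.2], [0.0, 0.0, 1.0]] [[-0.9231, -0.384, -0.0181], [-0.2549, 0.6466, -0.719], [0.2878, -0.6591, -0.6948]] [0.5795, 0.2133, 0.8741]
top [[489.4, 0.0, 280.1], [0.0, 489.4, 221.1], [0.0, 0.0, 1.0]] [[0.0227, -0.9997, -0.0123], [-0.9874, -0.0205, -0.1569], [0.1566, 0.0157, -0.9875]] [0.0347, 0.6397, 0.9733]
```

View pics/side0.png

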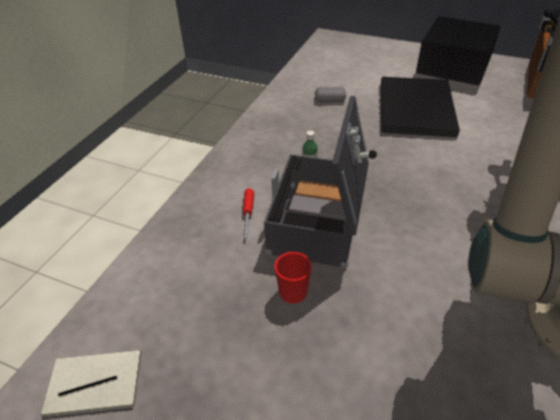

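View pics/top0.png

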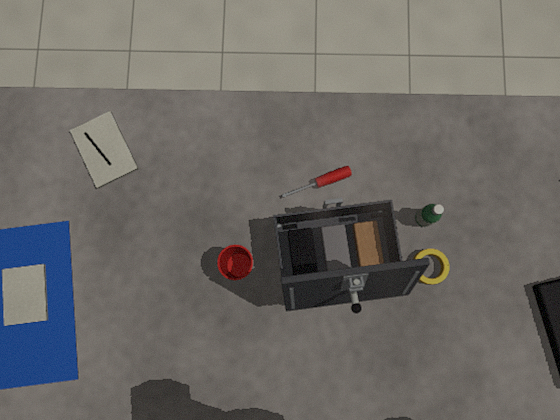

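The side view shows the box at about (310,210) with the lid nearly upright and the knob at (373,154). The top view shows the far rim from (277,216) to (391,202), the keeper at (332,204), the knob at (356,308), the cup at (236,262), the flux at (432,213) and the tape at (432,266). I'll zoom in for the corners.

```bash
python3 - <<'E'
import cv2,numpy as np
def crop(n,x,y,w,h):
    i=cv2.imread(f"pics/{n}0.png")[y:y+h,x:x+w]; i=cv2.resize(i,None,fx=4,fy=4,interpolation=cv2.INTER_CUBIC)
    return np.clip((i/255.)**.6*255,0,255).astype(np.uint8)
cv2.imwrite("pics/topc.png",crop("top",265,190,190,130))
cv2.imwrite("pics/sidec.png",crop("side",240,90,150,150))
E
```

```text
(no output)
```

View pics/topc.png

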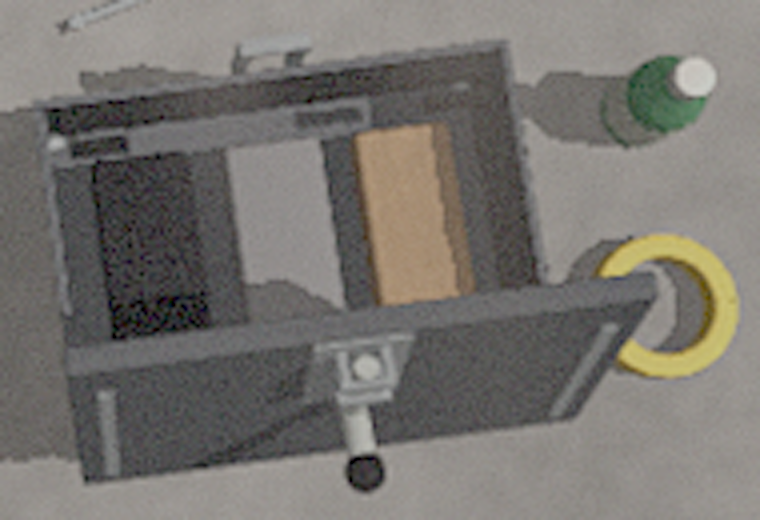

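View pics/sidec.png

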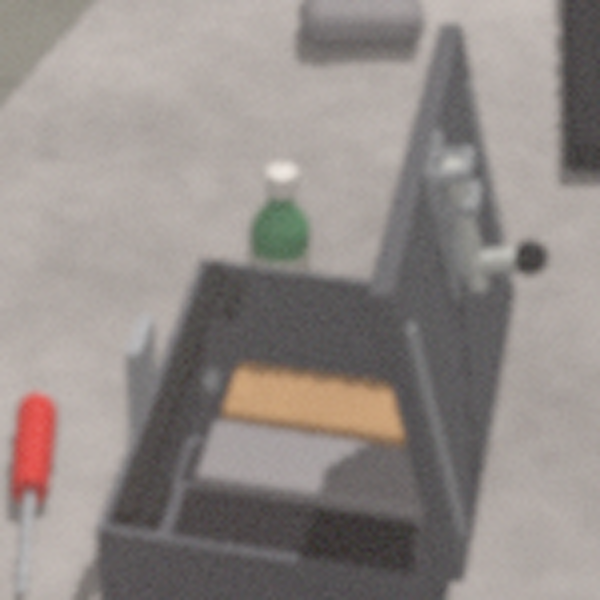

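The top crop shows the far rim corners at (40,103) and (508,42), the lid's free edge on the outer face from (70,374) to (640,300), and the knob at (366,471). The side crop shows the knob at (530,257), the keeper top at (143,325), and the far rim corners at (203,263) and (103,527).

```bash
cat > h.py <<'E'
import numpy as np
C={n:dict(np.load(f"{n}0.npz")) for n in("side","top")}
def ray(n,p,c=None):
    c=c or C[n];R=c["R"];o=-R.T@c["t"];d=R.T@np.linalg.solve(c["K"],[p[0],p[1],1]);return o,d/np.linalg.norm(d)
def plane(n,p,z,c=None):
    o,d=ray(n,p,c);return o+d*(z-o[2])/d[2]
def tri(a,b):
    (o1,d1),(o2,d2)=a,b;A=np.stack([d1,-d2],1);s=np.linalg.lstsq(A,o2-o1,rcond=None)[0]
    p,q=o1+s[0]*d1,o2+s[1]*d2;return (p+q)/2,np.linalg.norm(p-q)
E
python3 - <<'E'
from h import *
np.set_printoptions(precision=4,suppress=True)
T=lambda x,y:(265+(x-1.5)/4,190+(y-1.5)/4)
S=lambda x,y:(240+(x-1.5)/4,90+(y-1.5)/4)
L=plane("top",T(40,103),.1);Rr=plane("top",T(508,42),.1);print("farL,R",L,Rr,np.linalg.norm(L-Rr))
Ls=plane("side",S(103,527),.1);Rs=plane("side",S(203,263),.1);print("side",Ls,Rs,np.linalg.norm(Ls-Rs))
for a,b in((L,Rr),(Ls,Rs),((L+Ls)/2,(Rr+Rs)/2)):
    y=(a-b)/np.linalg.norm(a-b);yaw=np.arctan2(-y[0],y[1]);x=np.array([np.cos(yaw),np.sin(yaw),0]);m=(a+b)/2
    h=m-.18*x;print("yaw",np.degrees(yaw),"hinge",h)
k,e=tri(ray("top",T(366,471)),ray("side",S(530,257)));print("knob",k,e)
# knob in lid frame: (105+b, 49) 
d=k-h;u=d@x;v=d@y[:3] if 0 else d@np.array([-x[1],x[0],0]);w=k[2]-.1
r=np.hypot(u,w);bt=np.sqrt(r**2-.049**2)-.105
print("u,v,w",u,v,w,"bolt",bt,"angle",np.arctan2(w,u)-np.arctan2(.049,.105+bt))
for n,p in(("cup",plane("top",(236,262),.085)),("tape",plane("top",(432,266),.024)),("flux",plane("top",T(694,77),.11))):print(n,p, np.array([[x[0],x[1]],[-x[1],x[0]]])@(p-h)[:2])
E
```

```text
farL,R [0.6425 0.0589 0.1   ] [ 0.6782 -0.1741  0.1   ] 0.23577884800978954
side [0.6394 0.0629 0.1   ] [ 0.6753 -0.165   0.1   ] 0.2306861345923781
yaw 8.714447329720716 hinge [ 0.4824 -0.0849  0.1   ]
yaw 8.972774942516924 hinge [ 0.4795 -0.0791  0.1   ]
yaw 8.84220096517651 hinge [ 0.481 -0.082  0.1  ]
knob [ 0.4668 -0.0868  0.2154] 0.0003394961669519681
u,v,w -0.01474056152789663 -0.002553501186177636 0.11535780621059319 bolt 0.00046898884448678957 angle 1.262967033778873
cup [0.549  0.1342 0.085 ] [0.1004 0.2031]
tape [ 0.554  -0.2735  0.024 ] [ 0.0427 -0.2005]
flux [ 0.6604 -0.2631  0.11  ] [ 0.1494 -0.2065]
```

```bash
cat >> h.py <<'E'
from scipy.spatial.transform import Rotation as Ro
YAW=np.radians(8.8);H=np.array([.4812,-.0845,.1]);U=np.array([np.cos(YAW),np.sin(YAW),0]);V=np.array([-U[1],U[0],0]);Z=np.array([0,0,1.])
def pose(u,v,w,phi):   # tool pose from box-hinge coordinates, tilt phi (rad) towards +u
    x=np.cos(phi)*U+np.sin(phi)*Z;z=np.sin(phi)*U-np.cos(phi)*Z
    return H+u*U+v*V+w*Z, np.stack([x,np.cross(z,x),z],1)
def lid(th,s=.16,v=-.045,phi=None,back=0):
    phi=.6*th if phi is None else phi
    n=np.array([np.sin(th),-np.cos(th)]);c=s*np.array([np.cos(th),np.sin(th)])-.012*n
    x=np.array([np.cos(phi),np.sin(phi)]);z=np.array([np.sin(phi),-np.cos(phi)])
    p=c-(.008*x if th-phi>1e-3 else 0)-back*z
    return pose(p[0],v,p[1],phi)
def meas():
    from cell import bot
    s=bot.get_state();return np.array(s["eef_pos"]),Ro.from_euler("xyz",s["eef_rot"],degrees=True).as_matrix()
def rows(c,ts):
    for p,R in ts:
        d=c[1].T@(p-c[0])*100;r=Ro.from_matrix(c[1].T@R).as_rotvec(degrees=True)
        print([0]+[float(round(a,2)) for a in d]+[float(round(a,1)) for a in r])
E
python3 -c "
from h import *
t=lid(1.263,back=.04);print(t[0]);rows(meas(),[t])"
```

```text
[ 0.49177405 -0.12839908  0.27967147]
[0, 44.4, -32.73, -7.44, -2.2, 43.4, 5.4]
```

Call:
carry_out(commands=[0,0,0,-4,0,0,0,0,0,0,-8,0,0,0,0,0,0,-12,0,0,0,0,5,-4,-14,0,0,0,0,8,-7,-14,0,5,1,0,11,-10,-14,0,10,2,0,14,-13,-14,0,15,3,0,17,-16,-14,-1,20,4,0,20,-19,-13,-1,25,5,0,22,-21,-12,-1,30,5,0,24,-23,-11,-2,36,5,0,26,-25,-11,-2,43,5])

```text
t: 1.1
eef_pos: [0.3342, -0.2458, 0.3148]
eef_rot: [179.9, -43.3, 9.4]
force: [-0.8, 0.5, -0.9]
grip_width: 0.0175
gripper_force: 0.0
```

```bash
python3 -c "
from h import *
m=meas();print(m[0]);rows(m,[lid(1.263,back=.07),lid(1.263,back=.04)])"
```

```text
[ 0.33416785 -0.24578934  0.31476138]
[0, 10.31, -9.04, 11.51, -0.3, 0.2, 0.4]
[0, 10.31, -9.03, 14.51, -0.3, 0.2, 0.4]
```

Call:
carry_out(commands=[0,1.5,-1.5,1.5,0,0,0,0,3,-3,3.5,0,0,0,0,5,-4.5,5.5,0,0,0.4,0,7,-6,7.5,0,0,0.4,0,9,-7.5,9.5,0,0,0.4,0,10.3,-9,11,-0.3,0.2,0.4,0,10.3,-9,12,-0.3,0.2,0.4,0,10.3,-9,12,-0.3,0.2,0.4])

```text
t: 1.77
eef_pos: [0.4738, -0.1328, 0.2965]
eef_rot: [-179.8, -43.1, 8.9]
force: [0.2, 0.6, -0.4]
grip_width: 0.0007
gripper_force: 0.0
```

```bash
python3 - <<'E'
from h import *
import cv2
from cell import bot
m=meas();print(m[0]);rows(m,[lid(1.263)])
a=[bot.capture(n)["pixels"] for n in("side","top")]
i=np.hstack([a[0][60:260,220:460],a[1][180:380,220:460]])[:,:,::-1]
cv2.imwrite("pics/pre.png",cv2.resize(i,None,fx=1.66,fy=1.66))
E
```

```text
[ 0.47378208 -0.13276201  0.29653707]
[0, 0.21, -0.13, 6.49, -0.2, 0.3, 0.1]
```

View pics/pre.png

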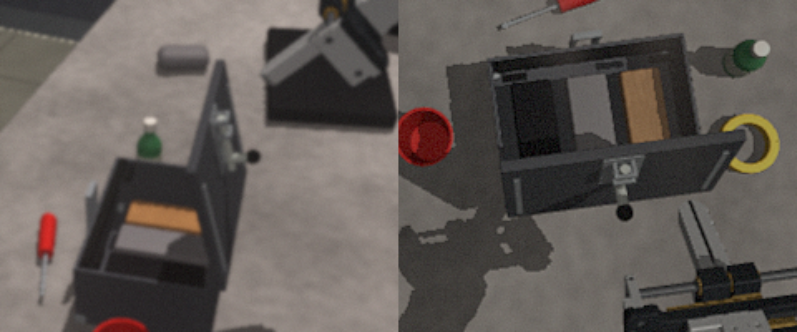

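The fingers (tip at (265,75) in the left half, (690,205) in the right half) are in front of the lid and clear of the knob. I'll approach until contact.

Call:
carry_out(commands=[0,0.2,0,1,0,0,0,0,0.2,0,2,0,0,0,0,0.2,0,3,0,0,0,0,0.2,0,4,0,0,0,0,0.2,0,4.6,0,0,0,0,0.2,0,5.1,0,0,0,0,0.2,0,5.3,0,0,0,0,0.2,0,5.5,0,0,0,0,0.2,0,5.7,0,0,0,0,0.2,0,5.9,0,0,0,0,0.2,0,6.1,0,0,0,0,0.2,0,6.3,0,0,0])

```text
t: 2.87
eef_pos: [0.5181, -0.129, 0.254]
eef_rot: [180.0, -43.3, 8.7]
force: [-5.4, 0.3, 6.2]
grip_width: 0.0003
gripper_force: 3.5
```

```bash
cat > step.py <<'E'
# step.py cmd_theta th_from th_to : rows from the commanded theta pose
import sys
from h import *
a,b=map(float,sys.argv[1:3]);m=meas();c=lid(a) 
print("m-c mm",(m[0]-c[0])*1000);rows(c,[lid(t) for t in np.linspace(a,b,13)[1:]])
E
python3 step.py 1.263 1.12; python3 -c "
from h import *
rows(meas(),[lid(t) for t in np.linspace(1.263,1.15,12)])"
```

```text
m-c mm [-0.80477517 -4.83047985  3.41454407]
[0, 0.1, -0.0, 0.15, 0.0, -0.4, 0.0]
[0, 0.21, -0.0, 0.31, 0.0, -0.8, -0.0]
[0, 0.31, -0.0, 0.47, -0.0, -1.2, -0.0]
[0, 0.4, 0.0, 0.63, -0.0, -1.6, 0.0]
[0, 0.5, -0.0, 0.79, 0.0, -2.0, 0.0]
[0, 0.59, 0.0, 0.95, 0.0, -2.5, 0.0]
[0, 0.69, -0.0, 1.11, 0.0, -2.9, -0.0]
[0, 0.78, -0.0, 1.27, 0.0, -3.3, -0.0]
[0, 0.87, 0.0, 1.44, 0.0, -3.7, -0.0]
[0, 0.95, -0.0, 1.6, 0.0, -4.1, -0.0]
[0, 1.04, -0.0, 1.77, 0.0, -4.5, 0.0]
[0, 1.12, -0.0, 1.93, 0.0, -4.9, -0.0]
[0, -0.12, -0.47, 0.35, 0.1, 0.1, -0.0]
[0, -0.03, -0.47, 0.49, 0.1, -0.2, -0.0]
[0, 0.06, -0.47, 0.62, 0.1, -0.6, -0.0]
[0, 0.14, -0.47, 0.76, 0.1, -0.9, -0.0]
[0, 0.23, -0.47, 0.89, 0.1, -1.3, -0.0]
[0, 0.31, -0.47, 1.03, 0.1, -1.6, -0.0]
[0, 0.4, -0.47, 1.17, 0.1, -2.0, -0.0]
[0, 0.48, -0.47, 1.3, 0.1, -2.3, -0.0]
[0, 0.56, -0.47, 1.44, 0.1, -2.7, -0.0]
[0, 0.64, -0.47, 1.58, 0.1, -3.0, -0.0]
[0, 0.71, -0.47, 1.72, 0.1, -3.4, -0.0]
[0, 0.79, -0.47, 1.87, 0.1, -3.8, -0.0]
```

Call:
carry_out(commands=[0,0.1,0,0.15,0,-0.4,0,0,0.21,0,0.31,0,-0.8,0,0,0.31,0,0.47,0,-1.2,0,0,0.4,0,0.63,0,-1.6,0,0,0.5,0,0.79,0,-2,0,0,0.59,0,0.95,0,-2.5,0,0,0.69,0,1.11,0,-2.9,0,0,0.78,0,1.27,0,-3.3,0,0,0.87,0,1.44,0,-3.7,0,0,0.95,0,1.6,0,-4.1,0,0,1.04,0,1.77,0,-4.5,0,0,1.12,0,1.93,0,-4.9,0])

```text
t: 3.87
eef_pos: [0.5394, -0.1258, 0.248]
eef_rot: [179.9, -38.4, 8.8]
force: [-3.8, -0.8, 5.7]
grip_width: 0.0005
gripper_force: 3.1
```

```bash
python3 step.py 1.12 .97
```

```text
m-c mm [-0.70486136 -4.8490905   3.77717511]
[0, 0.1, -0.0, 0.17, -0.0, -0.4, 0.0]
[0, 0.2, -0.0, 0.34, -0.0, -0.9, 0.0]
[0, 0.29, -0.0, 0.51, 0.0, -1.3, -0.0]
[0, 0.38, -0.0, 0.68, -0.0, -1.7, -0.0]
[0, 0.47, -0.0, 0.85, -0.0, -2.1, -0.0]
[0, 0.56, -0.0, 1.03, -0.0, -2.6, 0.0]
[0, 0.65, -0.0, 1.2, -0.0, -3.0, 0.0]
[0, 0.73, -0.0, 1.38, -0.0, -3.4, 0.0]
[0, 0.81, -0.0, 1.56, -0.0, -3.9, 0.0]
[0, 0.89, -0.0, 1.74, -0.0, -4.3, -0.0]
[0, 0.97, -0.0, 1.92, -0.0, -4.7, 0.0]
[0, 1.04, 0.0, 2.1, -0.0, -5.2, -0.0]
```

Tracking well at about 7 N, so I'll continue.

Call:
carry_out(commands=[0,0.1,0,0.17,0,-0.4,0,0,0.2,0,0.34,0,-0.9,0,0,0.29,0,0.51,0,-1.3,0,0,0.38,0,0.68,0,-1.7,0,0,0.47,0,0.85,0,-2.1,0,0,0.56,0,1.03,0,-2.6,0,0,0.65,0,1.2,0,-3,0,0,0.73,0,1.38,0,-3.4,0,0,0.81,0,1.56,0,-3.9,0,0,0.89,0,1.74,0,-4.3,0,0,0.97,0,1.92,0,-4.7,0,0,1.04,0,2.1,0,-5.2,0])

```text
t: 4.87
eef_pos: [0.5609, -0.1224, 0.2386]
eef_rot: [180.0, -33.3, 8.7]
force: [-2.4, 0.1, 4.9]
grip_width: 0.0004
gripper_force: 2.8
```

```bash
for a in ".97 .82" ".82 .67" ".67 .53"; do python3 step.py $a; done
```

```text
m-c mm [-0.15534938 -4.75233401  4.27058623]
[0, 0.09, 0.0, 0.17, -0.0, -0.4, 0.0]
[0, 0.17, -0.0, 0.35, -0.0, -0.9, -0.0]
[0, 0.26, -0.0, 0.53, -0.0, -1.3, 0.0]
[0, 0.34, -0.0, 0.7, -0.0, -1.7, 0.0]
[0, 0.42, -0.0, 0.88, -0.0, -2.1, 0.0]
[0, 0.5, -0.0, 1.06, -0.0, -2.6, 0.0]
[0, 0.57, -0.0, 1.24, -0.0, -3.0, 0.0]
[0, 0.64, 0.0, 1.42, -0.0, -3.4, 0.0]
[0, 0.72, -0.0, 1.6, -0.0, -3.9, 0.0]
[0, 0.78, -0.0, 1.79, -0.0, -4.3, -0.0]
[0, 0.85, -0.0, 1.97, -0.0, -4.7, 0.0]
[0, 0.91, -0.0, 2.15, -0.0, -5.2, 0.0]
m-c mm [-19.39037234  -7.73007289  17.24745826]
[0, 0.08, -0.0, 0.18, -0.0, -0.4, 0.0]
[0, 0.15, -0.0, 0.36, -0.0, -0.9, -0.0]
[0, 0.23, -0.0, 0.54, -0.0, -1.3, -0.0]
[0, 0.3, -0.0, 0.72, -0.0, -1.7, 0.0]
[0, 0.36, 0.0, 0.9, -0.0, -2.1, 0.0]
[0, 0.43, -0.0, 1.09, -0.0, -2.6, 0.0]
[0, 0.49, 0.0, 1.27, -0.0, -3.0, -0.0]
[0, 0.56, -0.0, 1.46, -0.0, -3.4, -0.0]
[0, 0.61, 0.0, 1.64, -0.0, -3.9, 0.0]
[0, 0.67, 0.0, 1.83, -0.0, -4.3, -0.0]
[0, 0.73, 0.0, 2.02, -0.0, -4.7, -0.0]
[0, 0.78, 0.0, 2.2, -0.0, -5.2, 0.0]
m-c mm [-36.45398106 -10.37165909  33.00478817]
[0, 0.06, -0.0, 0.17, -0.0, -0.4, 0.0]
[0, 0.12, -0.0, 0.34, 0.0, -0.8, -0.0]
[0, 0.18, -0.0, 0.52, -0.0, -1.2, 0.0]
[0, 0.24, -0.0, 0.69, -0.0, -1.6, 0.0]
[0, 0.29, -0.0, 0.86, 0.0, -2.0, -0.0]
[0, 0.34, -0.0, 1.04, 0.0, -2.4, -0.0]
[0, 0.39, -0.0, 1.21, 0.0, -2.8, -0.0]
[0, 0.44, -0.0, 1.39, 0.0, -3.2, 0.0]
[0, 0.48, -0.0, 1.56, 0.0, -3.6, -0.0]
[0, 0.53, -0.0, 1.74, 0.0, -4.0, -0.0]
[0, 0.57, -0.0, 1.92, 0.0, -4.4, 0.0]
[0, 0.61, -0.0, 2.09, 0.0, -4.8, -0.0]
```

Call:
carry_out(commands=[0,0.09,0,0.17,0,-0.4,0,0,0.17,0,0.35,0,-0.9,0,0,0.26,0,0.53,0,-1.3,0,0,0.34,0,0.7,0,-1.7,0,0,0.42,0,0.88,0,-2.1,0,0,0.5,0,1.06,0,-2.6,0,0,0.57,0,1.24,0,-3,0,0,0.64,0,1.42,0,-3.4,0,0,0.72,0,1.6,0,-3.9,0,0,0.78,0,1.79,0,-4.3,0,0,0.85,0,1.97,0,-4.7,0,0,0.91,0,2.15,0,-5.2,0])

```text
t: 5.87
eef_pos: [0.5805, -0.1195, 0.2258]
eef_rot: [180.0, -28.1, 8.7]
force: [-1.3, 0.3, 5.9]
grip_width: 0.0003
gripper_force: 2.4
```

Call:
carry_out(commands=[0,0.08,0,0.18,0,-0.4,0,0,0.15,0,0.36,0,-0.9,0,0,0.23,0,0.54,0,-1.3,0,0,0.3,0,0.72,0,-1.7,0,0,0.36,0,0.9,0,-2.1,0,0,0.43,0,1.09,0,-2.6,0,0,0.49,0,1.27,0,-3,0,0,0.56,0,1.46,0,-3.4,0,0,0.61,0,1.64,0,-3.9,0,0,0.67,0,1.83,0,-4.3,0,0,0.73,0,2.02,0,-4.7,0,0,0.78,0,2.2,0,-5.2,0])

```text
t: 6.87
eef_pos: [0.5977, -0.1169, 0.21]
eef_rot: [180.0, -22.9, 8.7]
force: [-0.9, -0.1, 5.2]
grip_width: 0.0001
gripper_force: 2.1
```

```bash
for a in ".67 .53" ".53 .39" ".39 .25" ".25 .13"; do python3 step.py $a; done
```

```text
m-c mm [ 0.35555586 -4.84106753  4.32709632]
[0, 0.06, -0.0, 0.17, -0.0, -0.4, 0.0]
[0, 0.12, -0.0, 0.34, 0.0, -0.8, -0.0]
[0, 0.18, -0.0, 0.52, -0.0, -1.2, 0.0]
[0, 0.24, -0.0, 0.69, -0.0, -1.6, 0.0]
[0, 0.29, -0.0, 0.86, 0.0, -2.0, -0.0]
[0, 0.34, -0.0, 1.04, 0.0, -2.4, -0.0]
[0, 0.39, -0.0, 1.21, 0.0, -2.8, -0.0]
[0, 0.44, -0.0, 1.39, 0.0, -3.2, 0.0]
[0, 0.48, -0.0, 1.56, 0.0, -3.6, -0.0]
[0, 0.53, -0.0, 1.74, 0.0, -4.0, -0.0]
[0, 0.57, -0.0, 1.92, 0.0, -4.4, 0.0]
[0, 0.61, -0.0, 2.09, 0.0, -4.8, -0.0]
m-c mm [-13.26859325  -6.95019725  21.22295702]
[0, 0.05, 0.0, 0.17, -0.0, -0.4, 0.0]
[0, 0.1, 0.0, 0.35, -0.0, -0.8, 0.0]
[0, 0.15, -0.0, 0.52, -0.0, -1.2, -0.0]
[0, 0.2, -0.0, 0.7, 0.0, -1.6, -0.0]
[0, 0.24, 0.0, 0.88, -0.0, -2.0, -0.0]
[0, 0.28, -0.0, 1.05, -0.0, -2.4, 0.0]
[0, 0.32, -0.0, 1.23, -0.0, -2.8, 0.0]
[0, 0.36, -0.0, 1.41, 0.0, -3.2, -0.0]
[0, 0.39, -0.0, 1.59, -0.0, -3.6, -0.0]
[0, 0.43, -0.0, 1.77, -0.0, -4.0, 0.0]
[0, 0.46, -0.0, 1.95, -0.0, -4.4, 0.0]
[0, 0.49, -0.0, 2.12, 0.0, -4.8, 0.0]
m-c mm [-24.39346065  -8.67241771  39.88654447]
[0, 0.04, 0.0, 0.18, -0.0, -0
[... 242 characters left out ...]
[0, 0.28, 0.0, 1.43, -0.0, -3.2, -0.0]
[0, 0.3, -0.0, 1.61, -0.0, -3.6, 0.0]
[0, 0.32, -0.0, 1.79, -0.0, -4.0, 0.0]
[0, 0.34, 0.0, 1.97, -0.0, -4.4, 0.0]
[0, 0.36, 0.0, 2.15, -0.0, -4.8, 0.0]
m-c mm [-32.79909046  -9.97367796  59.94455928]
[0, 0.03, -0.0, 0.15, 0.0, -0.3, 0.0]
[0, 0.05, -0.0, 0.31, 0.0, -0.7, 0.0]
[0, 0.08, 0.0, 0.46, -0.0, -1.0, 0.0]
[0, 0.1, -0.0, 0.61, -0.0, -1.4, 0.0]
[0, 0.12, -0.0, 0.77, -0.0, -1.7, 0.0]
[0, 0.14, -0.0, 0.92, -0.0, -2.1, 0.0]
[0, 0.16, 0.0, 1.08, -0.0, -2.4, 0.0]
[0, 0.17, -0.0, 1.23, -0.0, -2.8, -0.0]
[0, 0.19, -0.0, 1.39, -0.0, -3.1, 0.0]
[0, 0.2, -0.0, 1.54, 0.0, -3.4, -0.0]
[0, 0.21, -0.0, 1.7, 0.0, -3.8, 0.0]
[0, 0.22, -0.0, 1.85, -0.0, -4.1, 0.0]
```

Call:
carry_out(commands=[0,0.06,0,0.17,0,-0.4,0,0,0.12,0,0.34,0,-0.8,0,0,0.18,0,0.52,0,-1.2,0,0,0.24,0,0.69,0,-1.6,0,0,0.29,0,0.86,0,-2,0,0,0.34,0,1.04,0,-2.4,0,0,0.39,0,1.21,0,-2.8,0,0,0.44,0,1.39,0,-3.2,0,0,0.48,0,1.56,0,-3.6,0,0,0.53,0,1.74,0,-4,0,0,0.57,0,1.92,0,-4.4,0,0,0.61,0,2.09,0,-4.8,0])

```text
t: 7.87
eef_pos: [0.61, -0.1149, 0.1914]
eef_rot: [180.0, -17.9, 8.7]
force: [0.3, 0.5, 5.4]
grip_width: 0.0005
gripper_force: 1.9
```

Call:
carry_out(commands=[0,0.05,0,0.17,0,-0.4,0,0,0.1,0,0.35,0,-0.8,0,0,0.15,0,0.52,0,-1.2,0,0,0.2,0,0.7,0,-1.6,0,0,0.24,0,0.88,0,-2,0,0,0.28,0,1.05,0,-2.4,0,0,0.32,0,1.23,0,-2.8,0,0,0.36,0,1.41,0,-3.2,0,0,0.39,0,1.59,0,-3.6,0,0,0.43,0,1.77,0,-4,0,0,0.46,0,1.95,0,-4.4,0,0,0.49,0,2.12,0,-4.8,0])

```text
t: 8.87
eef_pos: [0.6207, -0.113, 0.1724]
eef_rot: [-180.0, -13.1, 8.7]
force: [1.6, -0.3, 4.6]
grip_width: 0.0005
gripper_force: 1.7
```

Call:
carry_out(commands=[0,0.04,0,0.18,0,-0.4,0,0,0.08,0,0.35,0,-0.8,0,0,0.12,0,0.53,0,-1.2,0,0,0.15,0,0.71,0,-1.6,0,0,0.19,0,0.89,0,-2,0,0,0.22,0,1.07,0,-2.4,0,0,0.25,0,1.25,0,-2.8,0,0,0.28,0,1.43,0,-3.2,0,0,0.3,0,1.61,0,-3.6,0,0,0.32,0,1.79,0,-4,0,0,0.34,0,1.97,0,-4.4,0,0,0.36,0,2.15,0,-4.8,0])

```text
t: 9.87
eef_pos: [0.629, -0.1117, 0.1523]
eef_rot: [-180.0, -8.3, 8.7]
force: [0.8, -0.1, 3.1]
grip_width: 0.0003
gripper_force: 1.5
```

```bash
python3 step.py .25 .13
```

```text
m-c mm [-1.5430811  -4.77046117  2.31671845]
[0, 0.03, -0.0, 0.15, 0.0, -0.3, 0.0]
[0, 0.05, -0.0, 0.31, 0.0, -0.7, 0.0]
[0, 0.08, 0.0, 0.46, -0.0, -1.0, 0.0]
[0, 0.1, -0.0, 0.61, -0.0, -1.4, 0.0]
[0, 0.12, -0.0, 0.77, -0.0, -1.7, 0.0]
[0, 0.14, -0.0, 0.92, -0.0, -2.1, 0.0]
[0, 0.16, 0.0, 1.08, -0.0, -2.4, 0.0]
[0, 0.17, -0.0, 1.23, -0.0, -2.8, -0.0]
[0, 0.19, -0.0, 1.39, -0.0, -3.1, 0.0]
[0, 0.2, -0.0, 1.54, 0.0, -3.4, -0.0]
[0, 0.21, -0.0, 1.7, 0.0, -3.8, 0.0]
[0, 0.22, -0.0, 1.85, -0.0, -4.1, 0.0]
```

Call:
carry_out(commands=[0,0.03,0,0.15,0,-0.3,0,0,0.05,0,0.31,0,-0.7,0,0,0.08,0,0.46,0,-1,0,0,0.1,0,0.61,0,-1.4,0,0,0.12,0,0.77,0,-1.7,0,0,0.14,0,0.92,0,-2.1,0,0,0.16,0,1.08,0,-2.4,0,0,0.17,0,1.23,0,-2.8,0,0,0.19,0,1.39,0,-3.1,0,0,0.2,0,1.54,0,-3.4,0,0,0.21,0,1.7,0,-3.8,0,0,0.22,0,1.85,0,-4.1,0])

```text
t: 10.87
eef_pos: [0.6338, -0.111, 0.1344]
eef_rot: [-180.0, -4.2, 8.7]
force: [0.8, 1.9, 2.7]
grip_width: 0.0004
gripper_force: 1.4
```

```bash
python3 step.py .13 .04
```

```text
m-c mm [-1.65634737 -4.81622366  2.33564288]
[0, 0.01, -0.0, 0.12, -0.0, -0.3, 0.0]
[0, 0.03, -0.0, 0.23, 0.0, -0.5, 0.0]
[0, 0.04, 0.0, 0.35, -0.0, -0.8, 0.0]
[0, 0.05, -0.0, 0.46, -0.0, -1.0, 0.0]
[0, 0.07, -0.0, 0.58, -0.0, -1.3, 0.0]
[0, 0.08, -0.0, 0.7, -0.0, -1.5, -0.0]
[0, 0.08, -0.0, 0.81, 0.0, -1.8, 0.0]
[0, 0.09, -0.0, 0.93, -0.0, -2.1, 0.0]
[0, 0.1, -0.0, 1.05, 0.0, -2.3, -0.0]
[0, 0.11, -0.0, 1.16, -0.0, -2.6, 0.0]
[0, 0.11, -0.0, 1.28, -0.0, -2.8, 0.0]
[0, 0.12, 0.0, 1.4, 0.0, -3.1, -0.0]
```

Call:
carry_out(commands=[0,0.01,0,0.12,0,-0.3,0,0,0.03,0,0.23,0,-0.5,0,0,0.04,0,0.35,0,-0.8,0,0,0.05,0,0.46,0,-1,0,0,0.07,0,0.58,0,-1.3,0,0,0.08,0,0.7,0,-1.5,0,0,0.08,0,0.8,0,-1.8,0,0,0.09,0,0.9,0,-2.1,0,0,0.1,0,1,0,-2.3,0,0,0.1,0,1.1,0,-2.6,0,0,0.1,0,1.2,0,-2.8,0,0,0.1,0,1.3,0,-3.1,0])

```text
t: 11.87
eef_pos: [0.6357, -0.1107, 0.1216]
eef_rot: [-180.0, -1.1, 8.7]
force: [0.9, 1.1, 2.7]
grip_width: 0.0006
gripper_force: 1.2
```

Call:
carry_out(commands=[0,0,0,0.04,0,-0.1,0,0,0,0,0.08,0,-0.2,0,0,0,0,0.12,0,-0.3,0,0,0,0,0.16,0,-0.4,0,0,0,0,0.2,0,-0.5,0,0,0,0,0.24,0,-0.6,0,0,0,0,0.28,0,-0.7,0,0,0,0,0.32,0,-0.8,0,0,0,0,0.36,0,-0.9,0,0,0,0,0.4,0,-1,0,0,0,0,0.44,0,-1.1,0,0,0,0,0.48,0,-1.1,0])

```text
t: 12.87
eef_pos: [0.6359, -0.1107, 0.117]
eef_rot: [-180.0, -0.0, 8.7]
force: [0.9, 0.3, 3.0]
grip_width: 0.0003
gripper_force: 1.7
```

Call:
carry_out(commands=[0,0,0,0.03,0,0,0,0,0,0,0.06,0,0,0,0,0,0,0.09,0,0,0,0,0,0,0.12,0,0,0,0,0,0,0.15,0,0,0,0,0,0,0.18,0,0,0,0,0,0,0.2,0,0,0,0,0,0,0.22,0,0,0,0,0,0,0.24,0,0,0])

```text
t: 13.62
eef_pos: [0.6361, -0.1107, 0.1149]
eef_rot: [-180.0, -0.1, 8.7]
force: [1.6, 0.1, 6.1]
grip_width: 0.0009
gripper_force: 2.8
```

Call:
carry_out(commands=[0,0,0,0.03,0,0,0,0,0,0,0.05,0,0,0,0,0,0,0.07,0,0,0,0,0,0,0.09,0,0,0,0,0,0,0.11,0,0,0,0,0,0,0.13,0,0,0,0,0,0,0.15,0,0,0])

```text
t: 14.2
eef_pos: [0.6362, -0.1107, 0.1137]
eef_rot: [-180.0, -0.1, 8.7]
force: [1.5, 1.3, 7.3]
grip_width: 0.0005
gripper_force: 3.5
```

Call:
carry_out(commands=[0,0,0,0.02,0,0,0,0,0,0,0.04,0,0,0,0,0,0,0.06,0,0,0,0,0,0,0.08,0,0,0,0,0,0,0.1,0,0,0,0,0,0,0.12,0,0,0])

```text
t: 14.7
eef_pos: [0.6363, -0.1106, 0.1129]
eef_rot: [-180.0, -0.1, 8.7]
force: [1.0, 1.1, 8.6]
grip_width: 0.0006
gripper_force: 4.5
```

Call:
carry_out(commands=[0,0,0,0.02,0,0,0,0,0,0,0.04,0,0,0,0,0,0,0.06,0,0,0,0,0,0,0.08,0,0,0,0,0,0,0.1,0,0,0])

```text
t: 15.12
eef_pos: [0.6363, -0.1106, 0.1126]
eef_rot: [180.0, -0.1, 8.7]
force: [0.6, 1.1, 12.1]
grip_width: 0.0007
gripper_force: 6.2
```

Call:
carry_out(commands=[0,0,0,0.02,0,0,0,0,0,0,0.04,0,0,0,0,0,0,0.05,0,0,0,0,0,0,0.05,0,0,0])

```text
t: 15.45
eef_pos: [0.6363, -0.1106, 0.1126]
eef_rot: [180.0, -0.2, 8.7]
force: [-1.0, 1.3, 13.1]
grip_width: 0.0005
gripper_force: 6.6
```

Call:
carry_out(commands=[0,0,0,0.02,0,0,0,0,0,0,0.04,0,0,0,0,0,0,0.05,0,0,0,0,0,0,0.05,0,0,0])

```text
t: 15.78
eef_pos: [0.6364, -0.1107, 0.1125]
eef_rot: [180.0, -0.2, 8.7]
force: [-0.8, 1.6, 14.9]
grip_width: 0.0003
gripper_force: 7.4
```

Call:
carry_out(commands=[0,0,0,0.01,0,0,0,0,0,0,0.01,0,0,0,0,0,0,0.01,0,0,0,0,0,0,0.01,0,0,0,0,0,0,0.01,0,0,0,0,0,0,0.01,0,0,0,0,0,0,0.01,0,0,0,0,0,0,0.01,0,0,0,0,0,0,0.01,0,0,0,0,0,0,0.01,0,0,0,0,0,0,0.01,0,0,0,0,0,0,0.01,0,0,0])

```text
t: 16.78
eef_pos: [0.6364, -0.1107, 0.1124]
eef_rot: [180.0, -0.2, 8.7]
force: [-1.1, 2.8, 15.4]
grip_width: 0.0004
gripper_force: 7.5
```

Call:
carry_out(commands=[0,0,0,0,0,0,0,0,0,0,0,0,0,0,0,0,0,0,0,0,0,0,0,0,0,0,0,0,0,0,0,0,0,0,0,0,0,0,0,0,0,0,0,0,0,0,0,0,0,0,0,0,0,0,0,0,0,0,0,0,0,0,0,0,0,0,0,0,0,0,0,0,0,0,0,0,0,0,0,0,0,0,0,0])

```text
t: 17.78
eef_pos: [0.6364, -0.1107, 0.1124]
eef_rot: [180.0, -0.2, 8.7]
force: [-0.7, 1.4, 15.4]
grip_width: 0.0008
gripper_force: 7.5
```

Call:
carry_out(commands=[0,0,0,0,0,0,0,0,0,0,0,0,0,0,0,0,0,0,0,0,0,0,0,0,0,0,0,0,0,0,0,0,0,0,0,0,0,0,0,0,0,0])

```text
t: 18.28
eef_pos: [0.6364, -0.1107, 0.1124]
eef_rot: [180.0, -0.2, 8.7]
force: [-0.8, 1.2, 15.1]
grip_width: 0.0005
gripper_force: 7.5
```

Call:
carry_out(commands=[0,0,0,-0.3,0,0,0,0,0,0,-0.6,0,0,0,0,0,0,-1.5,0,0,0,0,0,0,-3.5,0,0,0,0,0,0,-6,0,0,0,0,0,0,-8,0,0,0,0,-3,0,-9,0,0,0,0,-6,0,-9,0,0,0,0,-9,0,-9,0,0,0,0,-12,0,-9,0,0,0,0,-15,0,-9,0,0,0,0,-15,0,-9,0,0,0])

```text
t: 19.28
eef_pos: [0.4809, -0.1331, 0.1991]
eef_rot: [-179.9, 0.4, 8.6]
force: [0.1, 0.6, -1.0]
grip_width: 0.0003
gripper_force: 0.0
```

```bash
python3 - <<'E'
from h import *
import cv2
from cell import bot
for n in("side","top"):
    c=bot.capture(n);np.savez(f"{n}1.npz",**c);x,y=(240,110) if n=="side" else (260,190)
    cv2.imwrite(f"pics/{n}1.png",cv2.resize(c["pixels"][y:y+130,x:x+180,::-1],None,fx=4,fy=4,interpolation=cv2.INTER_CUBIC))
E
```

```text
(no output)
```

View pics/side1.png

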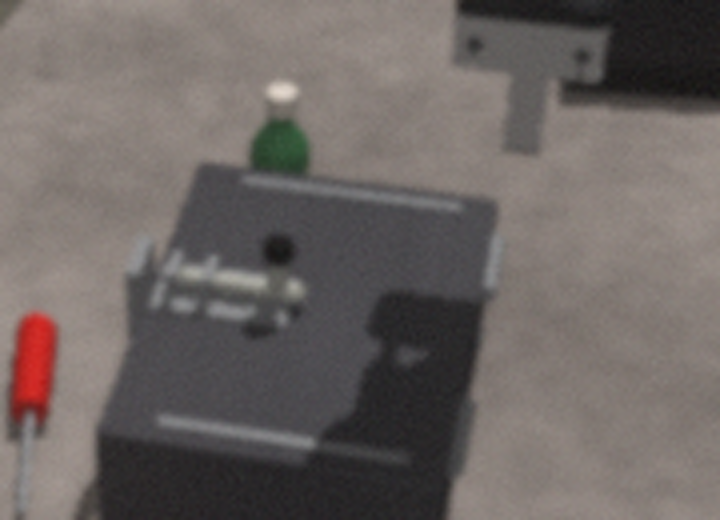

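View pics/top1.png

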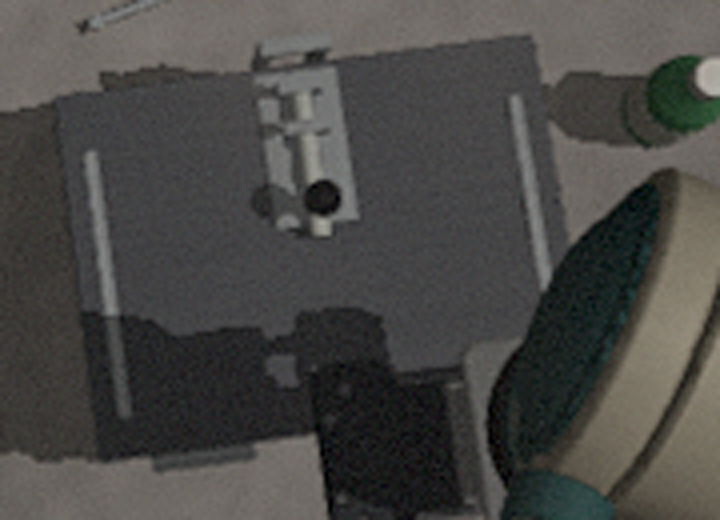

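The lid is down and flush. The knob is at (278,248) in the side crop and (322,196) in the top crop, with the keeper at (292,48) in the top crop.

```bash
python3 - <<'E'
from h import *
np.set_printoptions(precision=4,suppress=True)
k,e=tri(ray("top",(260+(322-1.5)/4,190+(196-1.5)/4)),ray("side",(240+(278-1.5)/4,110+(248-1.5)/4)))
d=k-H;print("knob",k,e,"uvw",d@U,d@V,d[2])
m=meas();d=m[0]-H;print("tcp uvw",d@U,d@V,d[2])
u,v=(k-H)@U,(k-H)@V
rows(m,[pose(u-.03,v,.08,0),pose(u-.03,v,.034,0)])
E
```

```text
knob [ 0.5922 -0.0665  0.1483] 0.0006758598614998465 uvw 0.11241212286520733 0.0008018158228673819 0.048325099011692324
tcp uvw -0.002333915695098807 -0.04929458829483508 0.09972750231143404
[0, 8.46, -5.03, 1.98, -0.0, -0.0, -0.1]
[0, 8.46, -5.03, 6.58, -0.0, -0.0, -0.1]
```

Call:
carry_out(commands=[0,2.5,-1.5,0.5,0,0,0,0,5,-3,1,0,0,0,0,7,-4.5,1.5,0,0,0,0,8.5,-5,2,0,0,0,0,8.5,-5,3.5,0,0,0,0,8.5,-5,5,0,0,0,0,8.5,-5,6,0,0,0,0,8.5,-5,6.6,0,0,0,0,8.5,-5,6.6,0,0,0])

```text
t: 20.13
eef_pos: [0.5632, -0.0711, 0.1319]
eef_rot: [-179.9, 0.1, 8.7]
force: [-0.8, -0.4, 0.2]
grip_width: 0.0003
gripper_force: 0.0
```

Call:
carry_out(commands=[0,0.2,0,0,0,0,0,0,0.4,0,0,0,0,0,0,0.6,0,0,0,0,0,0,0.8,0,0,0,0,0,0,1,0,0,0,0,0,0,1.2,0,0,0,0,0,0,1.4,0,0,0,0,0,0,1.6,0,0,0,0,0,0,1.8,0,0,0,0,0,0,2,0,0,0,0,0])

```text
t: 20.97
eef_pos: [0.5836, -0.068, 0.1337]
eef_rot: [-180.0, -0.0, 8.7]
force: [-2.9, -0.3, 1.7]
grip_width: 0.0005
gripper_force: 1.6
```

Call:
carry_out(commands=[0,0.15,0,0,0,0,0,0,0.3,0,0,0,0,0,0,0.45,0,0,0,0,0,0,0.6,0,0,0,0,0,0,0.75,0,0,0,0,0,0,0.9,0,0,0,0,0,0,1.05,0,0,0,0,0,0,1.2,0,0,0,0,0,0,1.3,0,0,0,0,0,0,1.4,0,0,0,0,0,0,1.5,0,0,0,0,0])

```text
t: 21.88
eef_pos: [0.5986, -0.0657, 0.1336]
eef_rot: [-180.0, -0.0, 8.7]
force: [-3.6, 0.4, 2.2]
grip_width: 0.0004
gripper_force: 1.6
```

Call:
carry_out(commands=[0,0.07,0,0,0,0,0,0,0.14,0,0,0,0,0,0,0.21,0,0,0,0,0,0,0.28,0,0,0,0,0,0,0.34,0,0,0,0,0,0,0.4,0,0,0,0,0])

```text
t: 22.38
eef_pos: [0.5999, -0.0655, 0.1336]
eef_rot: [-180.0, 0.3, 8.7]
force: [-8.2, -1.2, 5.8]
grip_width: 0.0005
gripper_force: 4.4
```

Resistance rises to 8 N, which is probably the end stop. I'll push a bit more, then back off and measure.

Call:
carry_out(commands=[0,0.06,0,0,0,0,0,0,0.12,0,0,0,0,0,0,0.12,0,0,0,0,0])

```text
t: 22.63
eef_pos: [0.6, -0.0655, 0.1336]
eef_rot: [-180.0, 0.4, 8.8]
force: [-9.5, -0.8, 7.0]
grip_width: 0.0002
gripper_force: 5.1
```

Call:
carry_out(commands=[0,-0.3,0,0,0,0,0,0,-0.8,0,0,0,0,0,0,-1.6,0,0,0,0,0,0,-1.6,0,-3,0,0,0,0,-1.6,0,-6,0,0,0,0,-3,0,-9,0,0,0,0,-6,0,-9,0,0,0,0,-9,0,-9,0,0,0,0,-12,0,-9,0,0,0,0,-13,0,-9,0,0,0])

```text
t: 23.47
eef_pos: [0.4718, -0.0849, 0.2239]
eef_rot: [180.0, -0.0, 8.7]
force: [-0.6, 0.4, -0.9]
grip_width: 0.0005
gripper_force: 0.0
```

```bash
python3 - <<'E'
from h import *
import cv2
from cell import bot
ims=[]
for n in("side","top"):
    c=bot.capture(n);x,y=(250,140) if n=="side" else (310,190)
    ims.append(cv2.resize(c["pixels"][y:y+75,x:x+75,::-1],None,fx=5,fy=5,interpolation=cv2.INTER_CUBIC))
cv2.imwrite("pics/bolt.png",np.hstack(ims))
E
```

```text
(no output)
```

View pics/bolt.png

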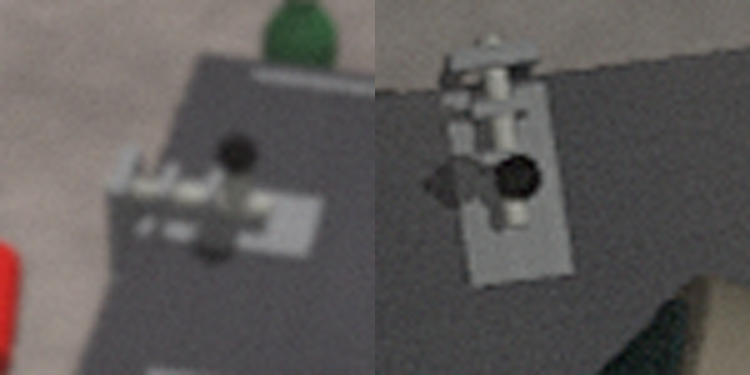

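The rod passes through the keeper, with its tip visible beyond it at (493,40). The knob is at (237,153) in the left half and (142,177) in the right half; I'll compute the travel.

```bash
python3 - <<'E'
from h import *
k,e=tri(ray("top",(310+140/5,190+175/5)),ray("side",(250+235/5,140+151/5)))
d=k-H;print("knob",k,e,"uvw",d@U,d@V,d[2])
E
```

```text
knob [ 0.61830616 -0.06243013  0.14762379] 0.0001599131935438161 uvw 0.138868575155609 0.00083477354709948 0.04762378637100664
```

```bash
python3 -c "
from cell import bot
print(bot.job_done())"
```

```text
the job is handed in; nothing more can be done
None
```

The lid is closed on its seal and was held at about 15 N for 2.5 s, the bolt is pushed to its stop in the keeper, the arm is clear, and the job was handed in at about 24 s; no verdict came back.

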